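# Vent the bench air line with the one free push

## Robot

A 7-joint arm with a two-finger parallel gripper is mounted at the origin on the work surface; the furniture and walls round the work are solid. World frame = base frame: x ahead of the robot, y to its left, z up, the work surface at z = 0. Lengths are in m, angles in rad, forces in N, time in s.
With the tool pointing down it reaches from about 0.425 to 0.8 m from the base axis. Payload 8.3 kg.
Tool frame: the origin (TCP) lies on the centre line of the jaws, within the pads' length; the fingertips stand 22 mm ahead of it and the grasp point (between the pads) lies 3 mm ahead of it; z points along the fingers, y is the line along which they close (so a half turn about z gives the same grasp; the last joint's range is limited). The gripper opens to 85 mm and grips with 20 to 120 N. Pads are 22 mm wide; open, the fingers measure 114 mm over their backs; the gripper's body (76 mm by 85 mm) begins 54 mm behind the grasp point. The pads swing forward as they close: fully open they stand 13 mm farther back than shut.
Start: joints at [1.053, 0.383, 0.016, 1.37, -0.006, 1.388, -0.046], TCP at [0.275, -0.561, 0.253] pointing down, gripper open.
Joint ranges: [-2.95, 2.95], [-0.25, 2.06], [-1.52, 1.56], [0.18, 2.33], [-1.44, 4.58], [0.02, 2.06], [-3.01, 3.01]. Speed limits (rad/s): [2.39, 2.39, 3.01, 3.01, 3.14, 3.14, 3.14].

## Interface

Orientations are given as a unit quaternion [w, x, y, z].
In Python, from workcell import manip gives the robot as it stands. The module is installed in compiled form; this text tells all that it offers. Calls block until the motion is done:
- manip.move_pose(position, orientation): joint-space move of the TCP to a pose.
- manip.movel(position, ori=None, feed=0.15, threshold=None): straight line of the TCP; ori=None keeps the orientation; feed is the mean speed in m/s. With threshold (N) it stops when the force on the tool has changed by that much, and returns True; else False.
- manip.move_j(angles): joint-space move.
- manip.move_gripper(opening): finger opening in m; the grip force is fixed at half the most; returns when the fingers have stopped.
- manip.pause(seconds).
- manip.ik(position, orientation): joint angles nearest the present ones, or None.
- manip.observe(): the state.
- manip.capture(name): name is "scene" or "side" or "wrist"; returns the picture (384x512x3 uint8, red, green, blue); there is no depth.
- manip.get_calibration(name): a dict with "camera_matrix" (3x3 intrinsics, pixels), "T" (4x4, takes a point from camera to world coordinates); the wrist camera has in their place "hand_eye" (4x4, takes a point from camera to tool coordinates, whose origin is the TCP and whose axes are the flange's). Camera axes: x right, y up, looking along -z (the intrinsics and any distortion apply to the point x, -y, -z); pixel columns grow to the right and rows downward; lengths in m; the calibration is good to about 2 mm. The wrist camera is an equidistant fisheye: a pixel r from the principal point sees the ray r / f radians off the axis. A picture is of the moment at which its call begins: read the wrist's pose just before it. get_calibration takes no time and is no camera call.
A pose or a line that the arm cannot do raises manip.Unreachable and nothing moves.
- manip.close_job(): hands the job in; it is judged then, once.
The state is a dict: "time": time; "qpos": joint angles; "joint_vel": joint speeds; "joint_torque": joint torques, N m; "position": TCP position; "tcp_rot": TCP orientation; "wrist_force": force on the tool from outside, world axes, zero at the start; "wrist_torque": the same for the moment, N m; "finger_gap": finger opening in m; "grasp_force": force on a finger pad.
Only numpy, scipy, OpenCV 4.12 (cv2) and the standard library are available. Lean on these libraries where they do the work, as an engineer would, in place of code of your own. Each camera call takes 0.05 s, during which the arm holds its last target. There are 200 camera calls.

## Task

Vent the bench air line: on the three-push air station the interlock has left only one spring push free, and you cannot see which. Try the pushes gently until you feel the one that travels, without forcing the two locked ones, press it fully down so that the indicator pin stands fully up, hold it there for about a second, and let it spring back. Leave the tape measure, the round tin and the pliers where they lie.

Things in the scene. Friction and masses are not known exactly. Their poses are not given: they have to be found in the camera images.
- air_station: Fixed aluminium base plate 130 x 370 x 12 mm; origin at the centre of its underside, x to the back, y to its left end. On it stand three identical grey push heads (62 wide, 70 deep, 95 apart, 115 mm high), top faces sloped 30 degrees to the front: outward axis of each push (-0.5, 0, 0.866) in this frame. At the left end (y = 146 mm) a block with the indicator under a clear dome, 101 mm high.
- cap_left (a point): Nominal centre of the outer face of the left push's round steel cap (34 mm across, 10 mm proud of its black bezel) at rest, axes as air_station. The head may sit up to 4 mm higher or lower. The free push starts to move at 3 N, travels 8 mm and takes 9 N at its stop; a locked one gives only 1 mm per 12 N.
- cap_middle (a point): The same for the middle push.
- cap_right (a point): The same for the right push.
- indicator (a joint): Dark steel indicator pin under the clear dome, driven by whichever push is free: 0 = down (push out), 0.020 m = fully up (push at its stop); 2.5 times the push's travel.
- push_lock1 (a joint): How far one of the two locked pushes (it may be any of the three places) has been forced in, m: 0 at rest. More than 3 mm (about 36 N) is forcing its lock.
- push_lock2 (a joint): The same for the other locked push.
- tape_measure: Loose tape measure 39 x 84 x 66 mm standing in front of the station; origin at the centre of its underside.
- tip_tin: Loose round tin 68 mm across, 44 mm high, standing near the right end of the station; origin at the centre of its underside.
- pliers: Loose pliers 61 x 196 x 17 mm lying in front of the station to the left; origin at the centre of the underside.
Mind the look-alikes: they are no part of the job. What is shaped like the part that bears push_lock1 but red is not meant.

How it is judged:
On the way:
1. the free push is held fully down, so that the indicator pin stands fully up, for half a second (value of joint indicator above 0.018 m), for 0.5 s.
At the end, for the whole second after the job is handed in: After the free push has been held fully down (indicator pin above 18 of its 20 mm) for half a second, it is let go: the pin is down again (below 1 mm), both locked pushes are out (below 1 mm), and the tape measure, the tin and the pliers are within 20 mm of where they were (value of joint each of indicator, push_lock1, push_lock2 below 0.001 m and distance of each of tape_measure, tip_tin, pliers from where it was at the start of the episode below 0.02 m); the robot touches nothing.
It fails at once if a locked push is forced in more than 3 mm (value of joint any of push_lock1, push_lock2 above 0.003 m).
It fails at once if the tape measure, the tin or the pliers are shifted more than 20 mm (distance of any of tape_measure, tip_tin, pliers from where it was at the start of the episode above 0.02 m).
It also fails if it takes over 42 s, if anything falls off the work surface, if the arm or the gripper's body presses on something with over 40 N, if the wrist force passes 120 N, or if a joint passes its speed limit or range.

## Working session

There is one attempt and no reset: what is moved stays moved. The work goes in short steps, each a Python script; the robot and the scene stay as the last script left them, time stands still between calls to the robot, and variables do not carry over. Pictures are saved under pics/ and viewed, at most 10 in all, crops included, and the job is handed in when it is done.

```bash
mkdir -p pics
python3 - <<'E'
from workcell import manip
import cv2, numpy as np
ims=[]
for n in ("scene","side","wrist"):
    im=manip.capture(n); cv2.imwrite(f"pics/{n}0.png",im[:,:,::-1])
    c=manip.get_calibration(n); print(n,{k:np.round(v,4).tolist() if not isinstance(v,str) else v for k,v in c.items()})
o=manip.observe(); print(o)
E
```

```text
scene {'camera_matrix': [[366.4641, 0.0, 255.0717], [0.0, 366.4641, 199.4208], [0.0, 0.0, 1.0]], 'T': [[-0.8257, 0.365, -0.4301, 0.0733], [-0.5638, -0.5562, 0.6105, 0.5182], [-0.0164, 0.7466, 0.6651, 0.712], [0.0, 0.0, 0.0, 1.0]]}
side {'camera_matrix': [[488.1073, 0.0, 258.4062], [0.0, 488.1073, 189.993], [0.0, 0.0, 1.0]], 'T': [[0.8507, 0.2431, -0.466, -0.1472], [-0.5254, 0.3677, -0.7673, -1.0725], [-0.0152, 0.8976, 0.4405, 0.6716], [0.0, 0.0, 0.0, 1.0]]}
wrist {'camera_matrix': [[297.3186, 0.0, 255.408], [0.0, 297.3186, 191.5257], [0.0, 0.0, 1.0]], 'hand_eye': [[0.0002, 0.9456, 0.3253, 0.0849], [1.0, -0.0004, 0.0005, 0.0006], [0.0005, 0.3253, -0.9456, -0.1208], [0.0, 0.0, 0.0, 1.0]]}
{'time': 0.15, 'qpos': array([ 1.05309414,  0.38406052,  0.01639418,  1.37090829, -0.006303  ,
        1.38821833, -0.04648892]), 'joint_vel': array([ 0.00117306, -0.00196667, -0.00109469, -0.00232143,  0.00216067,
       -0.00087621, -0.00122051]), 'joint_torque': array([ 2.46283125e-03, -6.28156114e+01,  8.46103951e-01, -3.72167301e+01,
        1.67854299e-02,  1.09877216e-02, -3.71922158e-05]), 'position': array([ 0.27442185, -0.56112845,  0.25250107]), 'tcp_rot': array([-7.50663585e-04,  9.74248875e-01,  2.25474017e-01, -1.82882364e-04]), 'wrist_force': array([ 0.10590307, -0.16188835, -0.67697929]), 'wrist_torque': array([-0.03245934,  0.04030177, -0.01052016]), 'grasp_force': 0.0, 'finger_gap': 0.08531052205864784}
```

View pics/scene0.png

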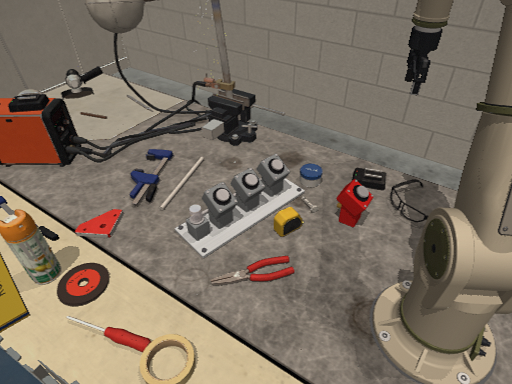

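View pics/side0.png

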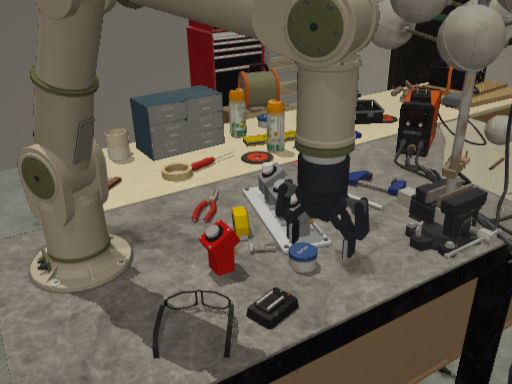

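The scene view shows the station with caps at about (221,194), (250,176) and (275,160), the indicator at (197,213), the tape at (287,221), the pliers at (255,270), the tin at (312,172) and the red decoy at (355,195). In the side view the gripper hides most of the station.

```bash
cat > h.py <<'E'
import numpy as np, cv2
from scipy.spatial.transform import Rotation as R
from workcell import manip
def rot(q): return R.from_quat(np.roll(q,-1)).as_matrix()
def quat(M): return np.roll(R.from_matrix(M).as_quat(),1)
def ray(name,uv,pose=None):
    c=manip.get_calibration(name);K=np.array(c["camera_matrix"])
    x=(uv[0]-K[0,2])/K[0,0];y=(uv[1]-K[1,2])/K[1,1]
    if name=="wrist":
        r=np.hypot(x,y);s=np.sin(r)/r if r>1e-9 else 1
        d=np.array([x*s,-y*s,-np.cos(r)])
        T=np.eye(4);T[:3,:3]=rot(pose[1]);T[:3,3]=pose[0];T=T@np.array(c["hand_eye"])
    else: d=np.array([x,-y,-1.]);T=np.array(c["T"])
    d=T[:3,:3]@d
    return T[:3,3],d/np.linalg.norm(d)
def plane(r,z): o,d=r; return o+d*(z-o[2])/d[2]
def tri(rs):
    A=sum(np.eye(3)-np.outer(d,d) for o,d in rs);b=sum((np.eye(3)-np.outer(d,d))@o for o,d in rs)
    p=np.linalg.solve(A,b); return p,[np.linalg.norm(np.cross(p-o,d)) for o,d in rs]
E
python3 - <<'E'
from h import *
for n,uv,z in [("L",(221,194),.1),("M",(250,176),.1),("R",(275,160),.1),("ind",(197,207),.1),("tape",(287,230),0),("tin",(312,168),.044),("pl1",(212,281),.01),("pl2",(293,272),.01),("cFL",(203,252),.012),("cFR",(303,193),.012),("cBL",(178,228),.012),("red",(357,188),.1)]:
    print(n,plane(ray("scene",uv),z).round(3))
im=cv2.imread("pics/scene0.png")[130:270,165:345]
cv2.imwrite("pics/sc.png",cv2.resize(im,None,fx=4,fy=4,interpolation=cv2.INTER_CUBIC))
E
```

```text
L [ 0.554 -0.013  0.1  ]
M [ 0.534 -0.115  0.1  ]
R [ 0.517 -0.214  0.1  ]
ind [0.573 0.058 0.1  ]
tape [ 0.393 -0.081  0.   ]
tin [ 0.442 -0.307  0.044]
pl1 [0.451 0.162 0.01 ]
pl2 [0.308 0.037 0.01 ]
cFL [0.523 0.109 0.012]
cFR [ 0.425 -0.224  0.012]
cBL [0.633 0.082 0.012]
red [ 0.274 -0.225  0.1  ]
```

View pics/sc.png

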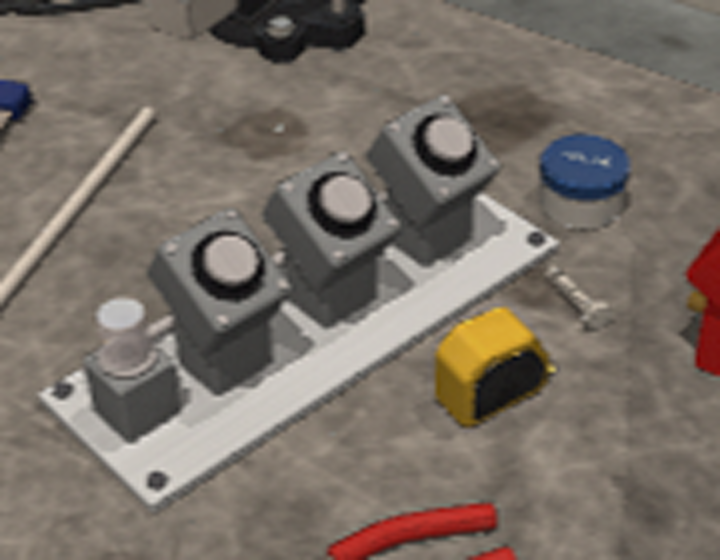

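View pics/wrist0.png

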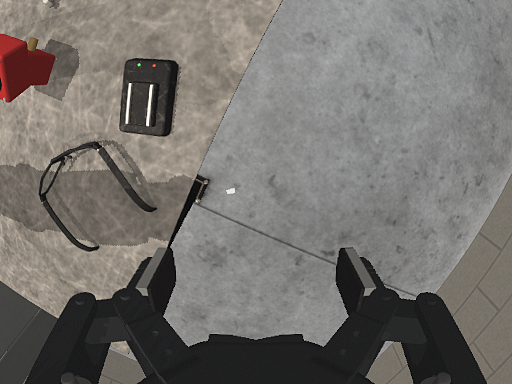

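The enlarged crop gives cap centres in scene pixels of L (222.5,194.5), M (251,179.8) and R (276.3,164.3). The plate's front edge puts the station yaw at about -16°. Next I close the gripper and look from close by, in the pressing orientation.

Run:
```python
from h import *
yaw=np.arctan2(-0.098,0.333)
X=np.array([np.cos(yaw),np.sin(yaw),0]);Y=np.array([-X[1],X[0],0]);Z=np.array([0,0,1.])
a=-.5*X+.866*Z; a/=np.linalg.norm(a)
tz=-a; ty=-Y; tx=np.cross(ty,tz); Q=quat(np.c_[tx,ty,tz]); print(tx)
C={"L":[.554,-.013,.1],"M":[.534,-.115,.1],"R":[.517,-.214,.1]}
for k,c in C.items():
    for d in (.022,.06,.16): 
        q=manip.ik(np.array(c)+a*d,Q); print(k,d,None if q is None else np.round(q,2))
M=np.array(C["M"])+a*.16
manip.move_gripper(0.0)
manip.move_pose(M-Y*.06,Q)
for i,s in enumerate((-.06,.06)):
    if i: manip.movel(M+Y*s)
    o=manip.observe(); im=manip.capture("wrist"); cv2.imwrite(f"pics/w{i}.png",im[:,:,::-1])
    np.savez(f"w{i}.npz",p=o["position"],q=o["tcp_rot"]); print(o["time"],o["position"],o["finger_gap"])
```

```text
[ 0.83078906 -0.24449648  0.500011  ]
L 0.022 [ 0.53  0.11 -0.73  2.18  0.67  0.5  -2.58]
L 0.06 [ 1.02  0.02 -1.2   2.17  0.49  0.54 -2.4 ]
L 0.16 [-0.04 -0.24 -0.2   2.17  0.3   0.77 -2.27]
M 0.022 [ 0.75  0.06 -0.67  2.22  0.37  0.38 -2.07]
M 0.06 [ 0.85 -0.06 -0.74  2.22  0.12  0.45 -1.85]
M 0.16 None
R 0.022 [ 0.68  0.07 -0.33  2.2  -0.04  0.36 -1.47]
R 0.06 [ 0.76 -0.02 -0.39  2.2  -0.12  0.44 -1.39]
R 0.16 NoneTraceback (most recent call last):
  File "<stdin>", line 12, in <module>
workcell.Unreachable: the arm cannot take that pose within its joint ranges
```

```bash
cat >> h.py <<'E'
yaw=np.arctan2(-0.098,0.333)
X=np.array([np.cos(yaw),np.sin(yaw),0]);Y=np.array([-X[1],X[0],0]);Z=np.array([0,0,1.])
def ori(tilt,roll):
    t=np.radians(tilt); tz=np.sin(t)*X-np.cos(t)*Z; ty=-Y; M=np.c_[np.cross(ty,tz),ty,tz]
    return M@R.from_euler("z",roll,degrees=True).as_matrix()
E
python3 - <<'E'
from h import *
C={"L":[.554,-.013,.1],"M":[.534,-.115,.1],"R":[.517,-.214,.1]}
for roll in range(-180,180,30):
    O=ori(30,roll);a=-O[:,2]; r=[]
    for k,c in C.items():
        for d in (.02,.06,.1):
            q=manip.ik(np.array(c)+a*d,quat(O)); r.append("-" if q is None else "%.1f"%np.abs(q-manip.observe()["qpos"]).max())
    print(roll,*r)
for t in (0,10,20):
  for roll in(0,180):
    O=ori(t,roll)
    for s in (-.06,.06):
        for b in (.05,.1): print(t,roll,s,b,manip.ik(np.array([.534,-.115,.3])-X*b+Y*s,quat(O)) is not None)
E
```

```text
-180 0.9 0.9 1.0 1.1 1.3 1.4 1.7 1.8 1.8
-150 0.9 0.9 0.8 1.0 0.9 0.9 1.2 1.3 1.3
-120 0.9 0.9 0.9 1.0 0.9 0.9 1.0 0.9 0.8
-90 1.0 1.0 1.0 1.0 0.9 0.9 1.0 0.9 0.8
-60 1.5 1.3 1.0 1.0 0.9 0.8 1.0 0.9 0.8
-30 2.0 1.8 1.5 1.5 1.3 1.1 1.0 0.9 0.8
0 2.5 2.4 2.0 2.0 1.8 1.6 1.4 1.3 1.3
30 2.5 2.9 2.5 2.5 2.3 2.2 1.9 1.9 1.8
60 2.5 2.6 2.7 3.0 2.8 2.7 2.5 2.4 2.3
90 2.0 2.2 2.2 2.5 2.5 2.7 3.0 2.9 2.9
120 1.5 1.8 1.8 2.0 2.1 2.1 2.3 2.5 2.6
150 1.1 1.3 1.5 1.7 1.8 1.9 2.3 2.3 2.3
0 0 -0.06 0.05 True
0 0 -0.06 0.1 True
0 0 0.06 0.05 True
0 0 0.06 0.1 True
0 180 -0.06 0.05 True
0 180 -0.06 0.1 True
0 180 0.06 0.05 True
0 180 0.06 0.1 True
10 0 -0.06 0.05 True
10 0 -0.06 0.1 True
10 0 0.06 0.05 True
10 0 0.06 0.1 True
10 180 -0.06 0.05 True
10 180 -0.06 0.1 True
10 180 0.06 0.05 True
10 180 0.06 0.1 True
20 0 -0.06 0.05 True
20 0 -0.06 0.1 False
20 0 0.06 0.05 True
20 0 0.06 0.1 True
20 180 -0.06 0.05 True
20 180 -0.06 0.1 False
20 180 0.06 0.05 True
20 180 0.06 0.1 True
```

Run:
```python
from h import *
O=ori(10,-90); M=np.array([.534,-.115,.29])-X*.06
for i,s in enumerate((-.13,-.01)):
    p=M+Y*s
    (manip.movel if i else manip.move_pose)(p,quat(O))
    o=manip.observe(); im=manip.capture("wrist"); cv2.imwrite(f"pics/w{i}.png",im[:,:,::-1])
    np.savez(f"w{i}.npz",p=o["position"],q=o["tcp_rot"]); print(o["time"],o["position"],o["finger_gap"],o["qpos"].round(2))
s=manip.capture("side");cv2.imwrite("pics/side1.png",s[:,:,::-1])
a=[cv2.imread(f"pics/w{i}.png") for i in (0,1)]
cv2.imwrite("pics/ww.png",cv2.resize(np.vstack(a),None,fx=.78,fy=.78))
```

```text
2.325 [ 0.43925787 -0.22452576  0.28981707] -5.785110173903967e-05 [ 0.75 -0.03 -0.32  1.78 -0.04  1.21  0.15]
3.325 [ 0.47337339 -0.10868927  0.28984357] 9.00576817924513e-05 [ 0.63 -0.05 -0.47  1.8   0.    1.21 -0.13]
```

View pics/ww.png

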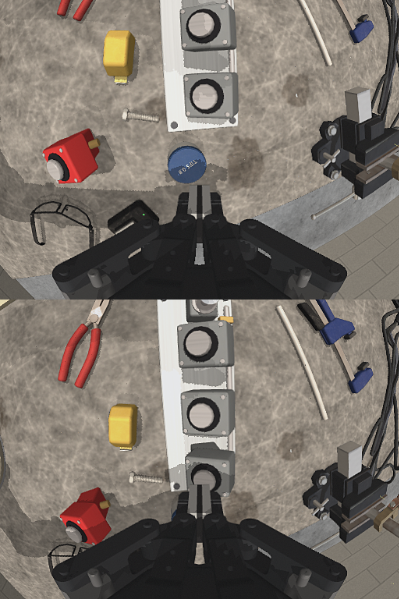

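The wrist pair (stacked at 0.78 scale) shows these caps: in the upper view M at (261,30) and R at (265,124), in the lower view L at (260,57), M at (265,149) and R partly hidden behind the fingers. The tin is at (238,211) in the upper view and the tape at (155,70).

Run:
```python
from h import *
W=[np.load(f"w{i}.npz") for i in (0,1)]
def cap(f,uv,r):
    im=cv2.imread(f);hsv=cv2.cvtColor(im,cv2.COLOR_BGR2HSV)
    m=(hsv[...,2]>120).astype(np.uint8); box=np.zeros_like(m);cv2.circle(box,(int(uv[0]),int(uv[1])),r,1,-1); m&=box
    n,l,s,c=cv2.connectedComponentsWithStats(m,connectivity=4)
    k=l[int(uv[1]),int(uv[0])]
    return c[k],s[k] 
obs={}
for k,v in {"L":[("scene",0,(222,194),9),("wrist",1,(260,57),32)],"M":[("scene",0,(251,180),9),("wrist",0,(261,30),32),("wrist",1,(265,149),32)],"R":[("scene",0,(276,164),9),("wrist",0,(265,124),32)]}.items():
    rs=[]
    for n,i,uv,r in v:
        c,s=cap("pics/scene0.png" if n=="scene" else f"pics/w{i}.png",uv,r); print(k,n,i,c.round(1),s)
        rs.append(ray(n,c,None if n=="scene" else (W[i]["p"],W[i]["q"])))
    p,e=tri(rs);obs[k]=p;print(k,p.round(4),np.round(e,4), "wrist only",tri(rs[1:])[0].round(4) if len(rs)>2 else "")
d=obs["L"]-obs["R"];print(d,np.linalg.norm(d)/2,np.degrees(np.arctan2(-d[0],d[1])),(obs["M"]-(obs["L"]+obs["R"])/2))
# plate holes/corners in z=.012 from w0: right-front hole
print(plane(ray("wrist",(174/.78,125/.78),(W[0]["p"],W[0]["q"])),.012),plane(ray("scene",(299.2,189.9)),.012))
print(plane(ray("scene",(204,250)),.012))
```

```text
L scene 0 [222.3 194.1] [216 189  13  11 116]
L wrist 1 [253.9  55.1] [238  40  33  31 806]
L [5.371e-01 3.000e-04 1.169e-01] [0.0003 0.0003] wrist only 
M scene 0 [251.2 178.9] [246 174  12  11 104]
M wrist 0 [257.5  30.7] [242  16  33  30 778]
M wrist 1 [257.9 148.7] [243 133  31  32 762]
M [ 0.5143 -0.0923  0.1135] [0.0001 0.0001 0.0001] wrist only [ 0.5144 -0.0923  0.1133]
R scene 0 [276.5 162.6] [270 156  13  13 109]
R wrist 0 [262.1 123.6] [247 108  32  32 809]
R [ 0.4917 -0.1831  0.1196] [0.001 0.001] wrist only 
[ 0.04541437  0.18340299 -0.00269697] 0.09448067956731987 -13.907866607408698 [-8.88733754e-05 -8.50053212e-04 -4.79844347e-03]
[ 0.44229573 -0.23203306  0.012     ] [ 0.44093387 -0.23061654  0.012     ]
[0.52555774 0.10218414 0.012     ]
```

```bash
sed -i 's/^yaw=.*/yaw=-0.244/' h.py
cat >> h.py <<'E'
C={"L":[.5371,.0003,.1169],"M":[.5143,-.0923,.1135],"R":[.4917,-.1831,.1196]}
O=ori(30,-90);a=-O[:,2];Q=quat(O)
def tcp(k,d): return np.array(C[k])+a*(d+.022)   # fingertip d outside the cap
def dep(k): return (manip.observe()["position"]-tcp(k,0))@a
def f(): return manip.observe()["wrist_force"]@a
E
cat > try.py <<'E'
from h import *
import sys
k=sys.argv[1]
if k=="M": manip.move_pose(tcp(k,.06),Q)
else: manip.movel(tcp(k,.05),Q,feed=.12)
manip.movel(tcp(k,.012),feed=.1); manip.pause(.2); f0=f()
hit=manip.movel(tcp(k,-.008),feed=.012,threshold=2.); d0=dep(k); print(k,"contact",hit,d0,f()-f0)
if hit:
    hit2=manip.movel(tcp(k,d0-.004),feed=.008,threshold=8.); d1=dep(k); print("stiff",hit2,d0-d1,f()-f0)
    o=manip.observe();print(o["time"],(o["position"]-tcp(k,0)).round(4))
    if hit2: manip.movel(tcp(k,.05),feed=.1)
E
python3 try.py M
```

```text
M contact True 0.001863882618562044 3.4735379802514874
stiff False 0.004029609831950861 6.899146135163242
6.525 [ 0.001  -0.0003 -0.0019]
```

The middle push travels: it gave 4 mm for only 3.4 N more, where a locked one would need about 48 N. I press it to its stop now.

Run:
```python
from h import *
k="M"; d=dep(k)
h=manip.movel(tcp(k,d-.008),feed=.012,threshold=12.); print(h,d-dep(k),f())
manip.pause(.3); print(dep(k),f())
im=manip.capture("scene"); cv2.imwrite("pics/press.png",cv2.resize(im[130:270,165:345,::-1],None,fx=4,fy=4,interpolation=cv2.INTER_CUBIC))
manip.pause(.5); print(manip.observe()["time"],dep(k),f())
```

```text
True 0.0033156732874874643 15.436354342634154
-0.005469778595936064 14.92400682823196
7.8 -0.005462572530953547 15.174638278033564
```

View pics/press.png

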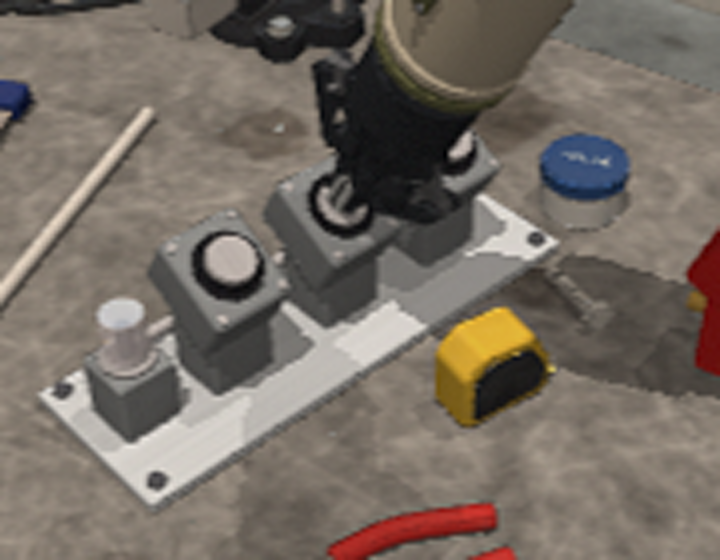

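The fingertips sit on the middle cap with it pressed in, and nothing else has moved. At this size the dome at (122,330) in the crop looks unchanged, so I check the pin by pixel difference and press a bit firmer.

Run:
```python
from h import *
k="M"; d=dep(k)
h=manip.movel(tcp(k,d-.004),feed=.008,threshold=8.); print(h,d-dep(k),f())
a0=cv2.imread("pics/scene0.png"); b=manip.capture("scene")[:,:,::-1]; w=manip.capture("wrist")[:,:,::-1]; cv2.imwrite("pics/wp.png",w)
s=np.s_[196:242,180:214]
df=np.abs(a0[s].astype(int)-b[s]).max(2); ys,xs=np.where(df>15); print(len(ys), list(zip(xs+180,ys+196))[:40])
z=lambda i:cv2.resize(i[s],None,fx=10,fy=10,interpolation=cv2.INTER_NEAREST)
cv2.imwrite("pics/cmp.png",np.hstack([z(a0),z(b)]))
manip.pause(.6); print(manip.observe()["time"],dep(k),f())
```

```text
True -2.1868327479650576e-05 10.000895532195505
6 [(np.int64(194), np.int64(213)), (np.int64(197), np.int64(213)), (np.int64(194), np.int64(214)), (np.int64(195), np.int64(214)), (np.int64(196), np.int64(214)), (np.int64(197), np.int64(214))]
8.7083 -0.005432567739300644 9.293357831317742
```

View pics/cmp.png

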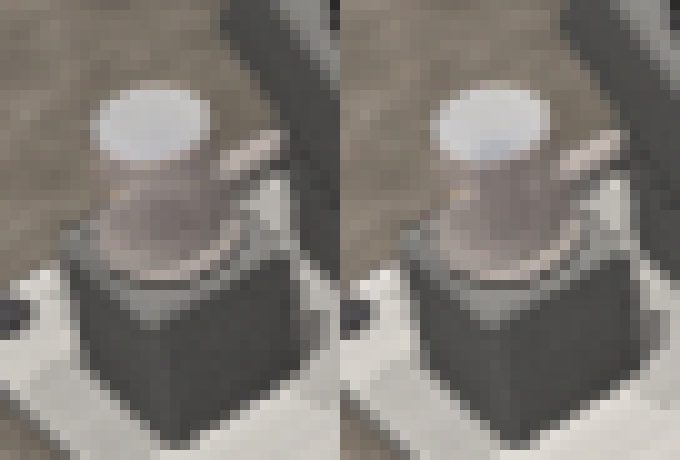

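View pics/wp.png

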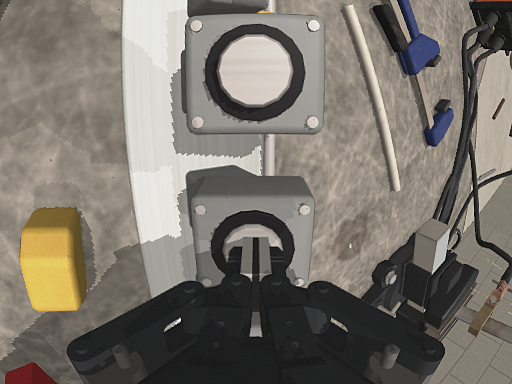

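The comparison shows the pin raised: the dark column now reaches the dome's top at about (195,213) in the scene picture. The wrist view shows the fingertips well on the middle cap. I press a touch firmer so it is surely at the stop, hold, and release.

Run:
```python
from h import *
k="M"; d=dep(k)
h=manip.movel(tcp(k,d-.0015),feed=.005,threshold=20.); print(h,d-dep(k),f())
for _ in range(3): manip.pause(.4); print(dep(k),f())
a0=cv2.imread("pics/scene0.png"); b=manip.capture("scene")[:,:,::-1]
s=np.s_[206:222,188:204]; print((b[s].astype(int)-a0[s]).sum(2)[:, 4:12])
print(manip.observe()["time"])
```

```text
True 1.1689559106827299e-05 11.859326722742146
-0.005444003791108809 12.23641500236768
-0.0054649066991845265 12.323404127260433
-0.005442298623886715 12.752421541077595
[[ 24  27  22  23  24  27  25  28]
 [ 27  28  25  25  26  25  24  24]
 [ 28  28  24  26  27  23  25  24]
 [ 26  26  22  22  27  27  28  22]
 [ 24  12 -13 -22 -24   2  28  19]
 [ 20 -13 -33 -28 -26 -21   2  15]
 [ 12 -11 -36 -30 -29 -35 -15  21]
 [ 20 -15 -53 -37 -29 -48 -17  20]
 [ 23 -18 -71 -50 -51 -59 -28  17]
 [ 22  11 -28 -31 -27 -32 -29   5]
 [ 22  12  -9   3  15   4 -11  -2]
 [ 24   6   2  17  13   9   9  12]
 [ 19  20  14   7   6   9  21  25]
 [ 19  20  13  13  16  19  15  15]
 [ 20  18  14  18  16  17  12  15]
 [ 18  20  20  19  17  24  17  19]]
10.1917
```

The depth stays at -5.45 mm while the force varies from 9 to 15 N, so it is at the hard stop, and it has been held there for over 2 s. Releasing.

Run:
```python
from h import *
k="M"
manip.movel(tcp(k,.012),feed=.03); manip.movel(tcp(k,.06),feed=.1); manip.pause(.4)
a0=cv2.imread("pics/scene0.png").astype(int); b=manip.capture("scene")[:,:,::-1]
s=np.s_[206:222,188:204]; print((b[s]-a0[s]).sum(2)[4:11,4:12]); print("tape/pliers/tin diff",[int((np.abs(a0[t]-b[t]).max(2)>40).sum()) for t in (np.s_[204:238,272:304],np.s_[254:290,208:298],np.s_[160:188,298:324])])
print(manip.observe()["time"],f())
manip.close_job()
```

```text
[[26 25 25 26 24 22 28 21]
 [26 26 23 31 23 22 21 16]
 [17 23 26 24 24 16 14 17]
 [16 19 17 16 22 18 20 16]
 [21 21 21 16 20 15 14 17]
 [17 22 16 19 19 20 14 19]
 [20 20 16 20 19 15 17 18]]
tape/pliers/tin diff [86, 0, 0]
12.0083 -0.13515862447864407
the job is handed in; nothing more can be done
```

The middle push was the free one: I pressed it to its stop, held it for over 2 s with the pin up, and let it spring back (the pin is down again in the camera image). The left and right pushes were never touched and the pliers and tin look unmoved. The tape measure was never approached; its image patch changed slightly, which I take to be the arm's shadow. The job was handed in at about 12 s; no verdict came back.

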